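# Refit the knob of the tagine hob and hold it pressed in

### The job

One control knob of the gas hob has come off and lies on the table. Pick it up, turn it so that the flat in its bore matches the flat on the bare tap spindle, push it fully home on the spindle, then press knob and spindle right in against the tap's spring, as for lighting the ring. Finish while still holding the knob pressed in with the fingers; leave the fitted knob unpressed and do not disturb the tagine or the crockery on the table.

Things in the scene. Friction and masses are not known exactly. Their poses are not given: they have to be found in the camera images.
- knob_center (a point): Centre of the loose cooker knob, on its axis, 19 mm above its underside. Black plastic, 30 to 65 g, 38 mm tall, lying right way up. Lowest 8 mm: round skirt 44 mm across. Above it, to 38 mm: straight grip bar 42 mm long (x), 20 mm wide (y), flat sides to pinch; fingertips must stay above the skirt. x points along the bar to the end with the white pointer line, z up.
- knob_bore (a point): Centre of the mouth of the loose knob's bore, on its axis in its underside; axes as the knob's. The bore is D-shaped and 15 mm deep: radius 6.75 mm, with its flat on the pointer side (+x), 2.25 mm from the axis; the mouth is flared by 1.8 mm over its first 3 mm.
- knob_pointer (a point): Pointer end of the loose knob: the top of the grip bar at the end where the white line runs (from the middle of the top to that end and down it), 21 mm from the axis along +x, 38 mm above the underside.
- spindle_tip (a point): Centre of the upper end of the bare tap spindle, upright on the hob's steel control strip in a black seal ring; its tip is 22 mm above the steel top, 107 mm above the table when not pressed; moves with the spindle. Brass, 12 mm diameter, D-shaped: the flat faces +x, 1.5 mm from the axis; the last 4 mm taper to 60 percent. x points level from the axis to the red off dot, z up.
- off_dot (a point): Red off dot on the steel top, 33 mm from the bare spindle's axis along its +x. Fitted the right way, the knob's pointer points at it. Fully home, the end of the bore rests on the spindle's end: the knob's centre is then 4 mm above the spindle tip. With the flats over about 20 degrees off, or half a turn off, the knob jams near the top of the spindle (centre 10 to 19 mm above the tip).
- tap_spindle (a joint): How far the bare spindle is pressed in, in m: 0 out, 0.005 fully in at its stop. It slides straight down and does not turn. A spring pushes it out: about 6 N to start it moving, about 10 N at full depth. With the knob home and fully pressed, the knob's underside is 2 mm above the steel top.
- hob: Two-burner countertop gas hob, stainless steel top with black cast-iron pan supports, fixed; 300 mm (x) by 510 mm (y), steel top 85 mm and pan supports 128 mm above the table. Origin at table level straight below the bare spindle, same axes as the spindle. It reaches from -200 to +100 mm in x, -460 to +50 mm in y; the pan supports from -432 to -73 mm in y.
- fitted_knob_top (a point): Middle of the top of the other knob, fitted on its own spindle 100 mm from the bare one towards the hob's -x; same shape as the loose knob, its top 130 mm above the table. Same axes as the hob.
- fitted_knob (a joint): How far the fitted knob is pressed in, in m: 0 out, 0.005 fully in.
- tagine: Blue and white tagine with its conical lid on, 232 mm across and 198 mm tall, standing on the pan supports of the burner farther from the knobs, about 345 mm from the bare spindle towards the hob's -y and 50 mm towards its -x. Origin at the centre of its underside.
- bowl: Blue ceramic bowl, 124 mm across, 48 mm tall, on the table. Origin at the centre of its underside.
- jar: Small white lidded jar with blue and red bands, 78 mm across, 92 mm tall, on the table. Origin at the centre of its underside.
- dish: Red rectangular open dish, 140 mm (x) by 90 mm (y), 32 mm tall, on the table. Origin at the centre of its underside.
Mind the look-alikes: they are no part of the job. Of the things that look like the part that bears knob_center, take the one that is nearest to the robot's base at the start.

How it is judged:
By the outcome, as a careful person would: the job done as asked, in the order asked, and still so for the second after the job is handed in, while the arm keeps its last pose, push and grip.
It also fails if it takes over 43 s, if anything falls off the work surface, if the arm or the gripper's body presses on something with over 40 N, if the wrist force passes 120 N, or if a joint passes its speed limit or range.

### The arm

A 6-joint arm with a two-finger parallel gripper is mounted at the origin on the work surface. World frame = base frame: x ahead of the robot, y to its left, z up, the work surface at z = 0. Lengths are in m, angles in degrees, forces in N, time in s.
With the tool pointing down it reaches from about 0.4 to 0.825 m from the base axis. Payload 7 kg.
Tool frame: the origin (TCP) lies midway between the tips of the shut fingers; the grasp point (between the pads) lies 19 mm behind it; z points along the fingers, y is the line along which they close (so a half turn about z gives the same grasp; the last joint's range is limited). The gripper opens to 88 mm and grips with 3 to 60 N. Pads are 19 mm wide; open, the fingers measure 130 mm over their backs; the gripper's body (78 mm by 193 mm) begins 47 mm behind the grasp point.
Start: joints at [-49.154, 20.546, 0.682, 0, -70.136, -16.507], TCP at [0.278, -0.615, 0.227] pointing down, gripper open.
Joint ranges: [-176.03, 176.03], [-82.01, 121.73], [-58.28, 71.71], [-173.87, 95.51], [-174.79, -0.11], [-173.66, 173.66]. Speed limits (degrees/s): [136.94, 136.94, 172.46, 180, 180, 180].

### API

Orientations are given as [roll, pitch, yaw] about the fixed x, y, z axes, in that order (R = Rz(yaw) Ry(pitch) Rx(roll)).
In Python, from plant import r gives the robot as it stands. The module is installed in compiled form; this text tells all that it offers.
- The arm moves only by the tool play_rows, never from a script. Its argument "rows" is a list of rows, each an object with "slide": the shift along the tool's x, y, z as a fraction of full scale, a list of three; "delta_rot": the turn, a rotation vector about the tool's x, y, z as a fraction of full scale, a list of three; "fingers": the opening, from -1 (shut) to 1 (fully open). In form: [{"slide": [x, y, z], "delta_rot": [rx, ry, rz], "fingers": fingers}, ...]. A call has 1 to 8 rows; each row shifts and turns the commanded pose from where the row before left it, along the tool's axes as they then stand; what a row does not reach is not made up. Full scale, the value 1, is 0.15 m for a shift and 0.08 rad for a turn. A row lasts 1/8 s, in which the tool goes at most 62.5 mm and 10.7 degrees, less where a joint would pass 70% of its speed; a pose out of reach is approached as far as the arm can. A call with a number of a shift or a turn outside -1 to 1 is refused whole. A call with a gripper value outside its range is refused whole. The fingers move at their own pace and stop on an object; "squeeze" is the grip in N (left out, the last holds). Time passes only in rows, so rows that do not move let the fingers close. It gives the time, the measured TCP pose, the force, the opening and the grip force at its end, in the units of the state.
- r.get_state(): the state, without advancing time (a new reading comes with each control period).
- r.capture(name): name is "side" or "top"; returns a dict with "image" (400x640x3 uint8, blue, green, red), "fx", "fy", "cx", "cy" (pixels), "R" (3x3) and "t" (3): a world point X has camera coordinates R X + t. Camera axes: x right, y down, z forward; pixel columns grow to the right and rows downward; lengths in m; the calibration is good to about 2 mm. A picture is of the moment at which its call begins. There is no depth.
- r.close_job(): hands the job in; it is judged then, once.
The state is a dict: "time_s": time; "joints": joint angles; "qd": joint speeds; "joint_torque": joint torques, N m; "tcp_pos": TCP position; "eef_rot": TCP orientation; "contact_force": force on the tool from outside, world axes, zero at the start; "moment": the same for the moment, N m; "gripper_width": finger opening in m; "gripper_force": force on a finger pad.
Only numpy, scipy, OpenCV 4.12 (cv2) and the standard library are available. Lean on these libraries where they do the work, as an engineer would, in place of code of your own. Each camera call takes 0.05 s, during which the arm holds its last target. There are 200 camera calls.

## Working session

There is one attempt and no reset: what is moved stays moved. The work goes in short steps, Python scripts to look and compute and a tool call to move; the robot and the scene stay as the last step left them, time stands still between calls to the robot, and variables do not carry over. Pictures are saved under pics/ and viewed, at most 10 in all, crops included, and the job is handed in when it is done.

Besides the shell and the picture viewer there is one more tool, called after "Emit:" by a JSON object that holds its "fn" and its "kwargs". play_rows: Moves the arm, as the interface text tells. Shift numbers are shares of 0.15 m and turn numbers shares of 0.08 rad, none past 1 either way. Its arguments: {"type":"object","properties":{"rows":{"type":"array"},"squeeze":{"type":"number"}},"required":["rows"]}

```bash
mkdir -p pics
python3 - <<'E'
from plant import r
import cv2,numpy as np,pickle
d={}
for n in("top","side"):
    c=r.capture(n);d[n]=c;cv2.imwrite(f"pics/{n}0.png",c["image"])
    print(n,c["fx"],c["cx"],c["cy"],np.round(-np.array(c["R"]).T@c["t"],3),np.round(c["R"],2).tolist())
pickle.dump(d,open("c0.pkl","wb"))
print(r.get_state())
E
```

```text
top 387.1842297689052 312.69407804934315 196.30924173873817 [0.322 0.045 1.407] [[-0.02, -1.0, 0.01], [-0.98, 0.01, -0.19], [0.19, -0.01, -0.98]]
side 450.39920072915254 317.8143944982337 201.63511466360637 [0.434 1.038 1.006] [[-0.99, -0.15, 0.01], [-0.1, 0.65, -0.75], [0.1, -0.75, -0.66]]
{'time_s': 0.1, 'joints': array([-4.91564964e+01,  2.05878374e+01,  6.39909327e-01, -1.65652250e-02,
       -7.01370877e+01, -1.65069149e+01]), 'qd': array([-0.05559482, -0.07833502,  0.11113698, -0.05003578,  0.00226839,
        0.00669628]), 'joint_torque': array([-3.07505288e-03, -5.84162629e+01,  2.93753797e+01,  7.01547593e+00,
        1.02200807e-02, -3.02482033e-05]), 'tcp_pos': array([ 0.2779553 , -0.61463758,  0.22572109]), 'eef_rot': array([ 1.79914063e+02, -9.22623555e-03, -1.55669044e+02]), 'contact_force': array([-0.36148222,  0.07913145,  0.11392099]), 'moment': array([-0.03852924,  0.00707927,  0.04618095]), 'gripper_force': 0.0, 'gripper_width': 0.08803653559246245}
```

View pics/top0.png

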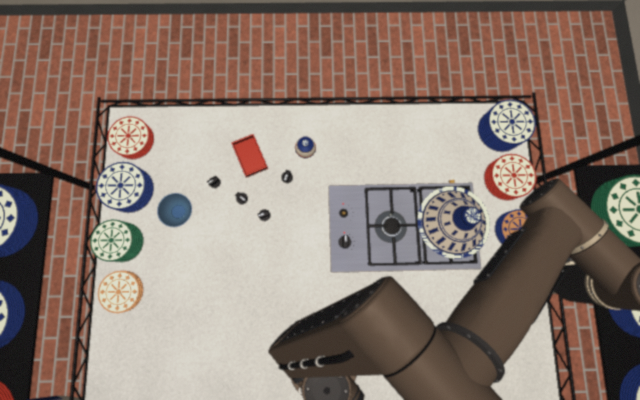

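View pics/side0.png

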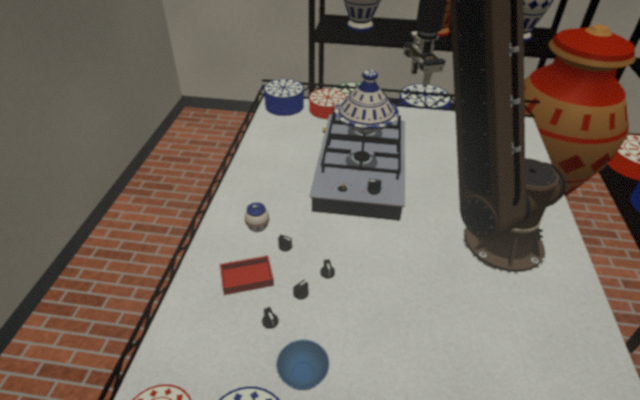

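The top view shows four loose knobs near (214,182), (241,198), (264,215) and (287,177). The bare spindle is near (343,212), the fitted knob near (345,240) and the hob covers x 330–480. The side view shows the same four knobs near (285,242), (328,269), (301,289) and (269,318), with the spindle near (342,188).

```bash
cat > h.py <<'E'
import numpy as np,cv2,pickle
def ray(c,u,v):
    R=np.array(c["R"]);o=-R.T@np.array(c["t"])
    return o,R.T@np.array([(u-c["cx"])/c["fx"],(v-c["cy"])/c["fy"],1.])
def onz(c,u,v,z):
    o,d=ray(c,u,v);return o+d*(z-o[2])/d[2]
def tri(ca,a,cb,b):
    o,d=ray(ca,*a);p,e=ray(cb,*b)
    s=np.linalg.lstsq(np.c_[d,-e],p-o,rcond=None)[0]
    A=o+d*s[0];B=p+e*s[1];return (A+B)/2,np.linalg.norm(A-B)
def proj(c,X):
    q=np.array(c["R"])@X+np.array(c["t"]);return np.array([c["fx"]*q[0]/q[2]+c["cx"],c["fy"]*q[1]/q[2]+c["cy"]])
E
python3 - <<'E'
from h import *
d=pickle.load(open("c0.pkl","rb"));T,S=d["top"],d["side"]
for p in[(214,182),(241,198),(264,215),(287,177)]:
    X=onz(T,*p,.02);print(p,X.round(3),np.linalg.norm(X[:2]).round(3),proj(S,X).round())
for z,p in[(.107,(343,212)),(.13,(345,240))]:
    X=onz(T,*p,z);print(X.round(3),proj(S,X).round())
def crop(c,u,v,w=20,k=13):
    return cv2.resize(c["image"][v-w:v+w,u-w:u+w],(400,300) if 0 else (2*w*k//2,2*w*k//2),interpolation=cv2.INTER_CUBIC)
a=np.hstack([crop(T,264,215),crop(T,343,222)]);b=np.hstack([crop(S,328,269),crop(S,350,190)])
cv2.imwrite("pics/z0.png",np.vstack([a,b]))
E
```

```text
(214, 182) [0.643 0.386 0.02 ] 0.75 [271. 317.]
(241, 198) [0.582 0.286 0.02 ] 0.648 [301. 289.]
(264, 215) [0.518 0.202 0.02 ] 0.556 [328. 268.]
(287, 177) [0.658 0.119 0.02 ] 0.669 [286. 242.]
[ 0.512 -0.075  0.107] [342. 184.]
[ 0.416 -0.077  0.13 ] [373. 181.]
```

View pics/z0.png

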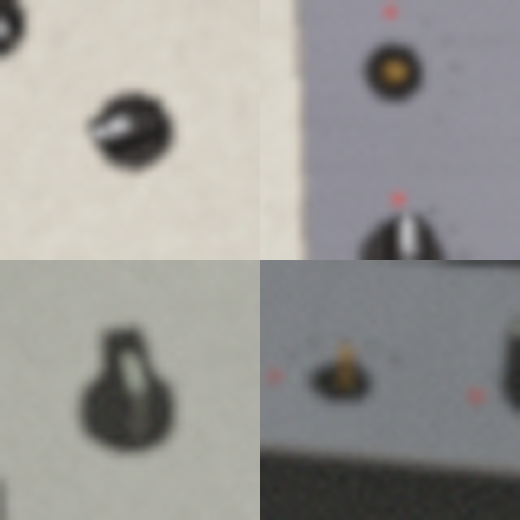

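The knob nearest the base is at about (264,215), with its pointer to the left (+y). The spindle brass is at about (343.8,213), and its red dot, up (+x), at about (343.2,204). Next I'll measure these with masks.

```bash
cat > m0.py <<'E'
from h import *
d=pickle.load(open("c0.pkl","rb"));T,S=d["top"],d["side"]
def cen(c,box,f):
    x0,y0,x1,y1=box;im=c["image"].astype(float)[y0:y1,x0:x1]
    w=np.clip(f(im[...,0],im[...,1],im[...,2]),0,None);Y,X=np.mgrid[y0:y1,x0:x1]
    if w.sum()==0:return None
    return np.array([(w*X).sum(),(w*Y).sum()])/w.sum()
red=lambda b,g,r:r-np.maximum(b,g)-25
brass=lambda b,g,r:np.where(g-b>15,r-b-25,0)
dark=lambda b,g,r:(np.maximum(np.maximum(b,g),r)<120)*1.
def show(n,c,p,zs):
    for z in zs:print(n,p.round(2),z,onz(c,*p,z).round(4))
dt=cen(T,(338,199,349,207),red);df=cen(T,(338,228,349,236),red);sp=cen(T,(338,207,350,219),brass)
seal=cen(T,(338,207,350,219),lambda b,g,r:dark(b,g,r)+(brass(b,g,r)>0))
A,B=onz(T,*dt,.085),onz(T,*df,.085)
show("dot",T,dt,[.085]);show("dotf",T,df,[.085]);show("sp",T,sp,[.107,.1]);show("seal",T,seal,[.085,.089])
print("hob yaw",np.degrees(np.arctan2(*(A-B)[1::-1])),"dist",np.linalg.norm(A-B),"sp from dot",(A-33e-3*(A-B)/np.linalg.norm(A-B)).round(4))
sd=cen(S,(318,183,330,197),red);sdf=cen(S,(345,185,362,203),red)
print("side dots",sd,sdf);a,b=onz(S,*sd,.085),onz(S,*sdf,.085);print(a.round(4),b.round(4),np.degrees(np.arctan2(*(a-b)[1::-1])),np.linalg.norm(a-b),(a-.033*(a-b)/np.linalg.norm(a-b)).round(4))
# knob
k=cen(T,(252,205,276,226),lambda b,g,r:(np.maximum(b,r)<165)*1.)
im=T["image"][205:226,252:276].max(2)
print(im[4:17,4:21])
show("knob dark",T,k,[.0,.008,.02])
ks=cen(S,(314,255,342,284),lambda b,g,r:(np.maximum(b,r)<130)*1.);show("knobS",S,ks,[.0,.015,.02]);print(tri(T,k,S,ks))
E
python3 m0.py
```

```text
dot [342.64 203.36] 0.085 [ 0.5456 -0.0769  0.085 ]
dotf [343.8  232.22] 0.085 [ 0.4456 -0.0777  0.085 ]
sp [343.35 212.54] 0.107 [ 0.5103 -0.0763  0.107 ]
sp [343.35 212.54] 0.1 [ 0.5113 -0.0769  0.1   ]
seal [343.14 212.75] 0.085 [ 0.5128 -0.0776  0.085 ]
seal [343.14 212.75] 0.089 [ 0.5122 -0.0772  0.089 ]
hob yaw 0.5066285765694587 dist 0.1000698698792425 sp from dot [ 0.5126 -0.0771  0.085 ]
side dots None NoneTraceback (most recent call last):
  File "m0.py", line 19, in <module>
    print("side dots",sd,sdf);a,b=onz(S,*sd,.085),onz(S,*sdf,.085);print(a.round(4),b.round(4),np.degrees(np.arctan2(*(a-b)[1::-1])),np.linalg.norm(a-b),(a-.033*(a-b)/np.linalg.norm(a-b)).round(4))
                                  ~~~^^^^^^^^^^^^
TypeError: Value after * must be an iterable, not NoneType
```

```bash
sed -i 's/(318,183,330,197),red/(327,183,338,193),red/; s/(345,185,362,203),red/(358,186,368,196),red/' m0.py; python3 m0.py | tail -22
python3 - <<'E'
from m0 import *
E
true
```

```text
dot [342.64 203.36] 0.085 [ 0.5456 -0.0769  0.085 ]
dotf [343.8  232.22] 0.085 [ 0.4456 -0.0777  0.085 ]
sp [343.35 212.54] 0.107 [ 0.5103 -0.0763  0.107 ]
sp [343.35 212.54] 0.1 [ 0.5113 -0.0769  0.1   ]
seal [343.14 212.75] 0.085 [ 0.5128 -0.0776  0.085 ]
seal [343.14 212.75] 0.089 [ 0.5122 -0.0772  0.089 ]
hob yaw 0.5066285765694587 dist 0.1000698698792425 sp from dot [ 0.5126 -0.0771  0.085 ]
side dots None [363.         190.44444444]
dot [342.64 203.36] 0.085 [ 0.5456 -0.0769  0.085 ]
dotf [343.8  232.22] 0.085 [ 0.4456 -0.0777  0.085 ]
sp [343.35 212.54] 0.107 [ 0.5103 -0.0763  0.107 ]
sp [343.35 212.54] 0.1 [ 0.5113 -0.0769  0.1   ]
seal [343.14 212.75] 0.085 [ 0.5128 -0.0776  0.085 ]
seal [343.14 212.75] 0.089 [ 0.5122 -0.0772  0.089 ]
hob yaw 0.5066285765694587 dist 0.1000698698792425 sp from dot [ 0.5126 -0.0771  0.085 ]
side dots None [363.         190.44444444]Traceback (most recent call last):
  File "m0.py", line 19, in <module>
    print("side dots",sd,sdf);a,b=onz(S,*sd,.085),onz(S,*sdf,.085);print(a.round(4),b.round(4),np.degrees(np.arctan2(*(a-b)[1::-1])),np.linalg.norm(a-b),(a-.033*(a-b)/np.linalg.norm(a-b)).round(4))
                                  ~~~^^^^^^^^^^^^
TypeError: Value after * must be an iterable, not NoneType
Traceback (most recent call last):
  File "m0.py", line 19, in <module>
    print("side dots",sd,sdf);a,b=onz(S,*sd,.085),onz(S,*sdf,.085);print(a.round(4),b.round(4),np.degrees(np.arctan2(*(a-b)[1::-1])),np.linalg.norm(a-b),(a-.033*(a-b)/np.linalg.norm(a-b)).round(4))
                                  ~~~^^^^^^^^^^^^
TypeError: Value after * must be an iterable, not NoneType
```

```bash
sed -i 's/maximum(b,g)-25/maximum(b,g)-8/' m0.py; python3 m0.py | tail -24
```

```text
seal [343.14 212.75] 0.089 [ 0.5122 -0.0772  0.089 ]
hob yaw 0.5683472740716108 dist 0.10000861002515823 sp from dot [ 0.5127 -0.0773  0.085 ]
side dots [331.675 187.4  ] [362.87654321 190.48148148]
[ 0.5443 -0.0796  0.085 ] [ 0.4438 -0.08    0.085 ] 0.23503768166578268 0.10051505238206752 [ 0.5113 -0.0797  0.085 ]
[[213 212 212 208 198 181 155 139 129 130 156 177 193 210 216 217 215]
 [213 211 210 194 156 119  91  79  70  69  87 107 142 192 215 218 217]
 [214 212 204 168 112  73  58  57  51  47  51  57 100 168 204 215 216]
 [214 203 181 131  84  78  90  82  63  55  55  54  72 129 181 211 215]
 [208 176 135 101 103 134 148 124  85  64  59  56  56  90 154 202 214]
 [205 167 134 132 146 174 175 140  92  64  56  53  43  70 136 197 215]
 [208 179 159 162 148 140 124  96  68  51  43  39  40  67 132 194 216]
 [215 197 159 123  97  83  65  49  40  36  40  45  45  78 141 195 215]
 [215 208 171 115  65  42  38  38  39  46  55  56  63 102 162 202 214]
 [215 213 197 150  92  55  48  51  55  56  62  70  94 144 189 211 215]
 [214 214 211 183 136  96  76  71  66  68  80 105 145 185 206 213 215]
 [214 213 213 203 180 151 129 117 105 107 132 160 191 209 212 211 211]
 [214 213 213 212 208 199 184 174 163 167 189 205 213 215 212 211 212]]
knob dark [264.09 214.73] 0.0 [0.522  0.2043 0.    ]
knob dark [264.09 214.73] 0.008 [0.5208 0.2034 0.008 ]
knob dark [264.09 214.73] 0.02 [0.5191 0.2021 0.02  ]
knobS [327.02 269.67] 0.0 [0.5217 0.1913 0.    ]
knobS [327.02 269.67] 0.015 [0.5204 0.2039 0.015 ]
knobS [327.02 269.67] 0.02 [0.52   0.2081 0.02  ]
(array([0.52029075, 0.20278879, 0.01358127]), np.float64(0.0005040944993321092))
```

```bash
cat >> m0.py <<'E'
print("----")
im=T["image"].max(2).astype(float);P=[]
for u in range(259,265):
    col=im[209:219,u];j=int(np.argmax(col[2:8]))+2;a,b,c=col[j-1:j+2];P.append(onz(T,u,209+j+.5*(a-c)/(a-2*b+c),.038))
P=np.array(P);vx,vy,x0,y0=cv2.fitLine(P[:,:2].astype(np.float32),cv2.DIST_L2,0,.001,.001).ravel()
print(P.round(4)[:,:2],"yaw",np.degrees(np.arctan2(vy,vx)))
K=np.array([.5203,.2028]);n=np.array([-vy,vx]);print("perp offset of line from centre",(K-[x0,y0])@n)
print("proj centre top",proj(T,np.r_[K,.038]),proj(S,np.r_[K,.038]))
print(S["image"].max(2)[256:284,316:340])
E
python3 m0.py | sed -n '/----/,$p'
```

```text
----
[[0.5406 0.2184]
 [0.5175 0.2146]
 [0.5192 0.211 ]
 [0.5198 0.2075]
 [0.5201 0.2039]
 [0.5202 0.2004]] yaw 32.654247
perp offset of line from centre -0.004076191190478825
proj centre top [263.32006007 213.69891013] [327.30980715 264.03492176]
[[172 172 173 175 174 174 173 172 171 172 171 173 173 173 172 174 174 173
  171 172 171 171 173 172]
 [172 171 173 173 174 173 173 172 171 172 169 170 170 171 174 173 173 175
  174 173 172 173 172 173]
 [171 172 171 176 175 174 174 169 167 163 160 158 154 162 169 174 173 176
  174 172 174 173 174 173]
 [172 173 173 174 174 174 170 157 142 132 124 123 120 138 159 171 175 173
  173 173 173 174 175 174]
 [172 172 172 174 173 174 166 142 112  89  81  76  79 110 146 168 174 173
  173 173 173 175 174 175]
 [172 174 173 173 172 174 163 135  91  63  61  57  65  89 129 160 172 174
  173 175 174 176 174 173]
 [173 173 173 171 172 172 162 130  88  60  61  70  71  80 118 153 170 172
  174 173 174 174 174 173]
 [172 172 173 171 173 173 166 134  87  62  82 104 104  88 108 149 168 173
  172 176 175 175 173 172]
 [172 173 172 173 172 174 166 133  87  62  9
[... 1276 characters left out ...]
71 174 173 171 162 148 126 105  88  75  71  70  76  86 105 125 148
  165 173 173 173 173 171]
 [174 173 172 172 173 172 168 159 145 133 118 114 118 122 131 148 158 165
  171 173 174 174 173 172]
 [172 174 172 171 170 173 173 173 167 160 157 158 157 159 162 168 172 171
  172 172 175 174 171 173]
 [173 174 173 170 173 173 173 175 174 174 172 174 173 171 173 175 173 173
  171 172 173 173 173 173]
 [171 172 173 171 173 174 175 174 172 173 174 175 175 176 173 174 173 172
  173 173 173 174 174 173]
 [170 171 170 173 174 175 174 174 173 173 175 175 175 175 175 174 174 174
  174 173 174 174 174 174]
 [171 171 172 171 172 174 174 174 173 173 174 175 175 173 173 174 174 174
  175 173 173 174 173 173]]
```

Emit:
{"fn": "play_rows", "kwargs": {"rows": [{"slide":[0,0,-0.17],"delta_rot":[0,0,-1],"fingers":1},{"slide":[0,0,-0.17],"delta_rot":[0,0,-1],"fingers":1},{"slide":[0,0,-0.17],"delta_rot":[0,0,-1],"fingers":1},{"slide":[0,0,-0.17],"delta_rot":[0,0,-1],"fingers":1},{"slide":[0,0,-0.17],"delta_rot":[0,0,-1],"fingers":1},{"slide":[0,0,-0.17],"delta_rot":[0,0,-1],"fingers":1},{"slide":[0,0,-0.17],"delta_rot":[0,0,-1],"fingers":1},{"slide":[0,0,-0.17],"delta_rot":[0,0,-1],"fingers":1}]}}

```text
time_s: 1.1
tcp_pos: [0.2781, -0.6148, 0.4309]
eef_rot: [180.0, 0.0, -118.8]
contact_force: [-0.5, -0.2, -0.4]
gripper_width: 0.0873
gripper_force: 0.0
```

```bash
cat >> h.py <<'E'
def go(target,yaw=None):
    "tool-frame shift (shares of 0.15 m) and turn (shares of .08 rad) still to do, tool down"
    from plant import r
    from scipy.spatial.transform import Rotation as Ro
    s=r.get_state();Q=Ro.from_euler('xyz',s["eef_rot"],degrees=True)
    print("t",round(s["time_s"],2),"tcp",s["tcp_pos"].round(4),"rot",s["eef_rot"].round(2),"F",s["contact_force"].round(1),"w",round(s["gripper_width"],4),"g",round(s["gripper_force"],1),"j6",s["joints"][5].round(1))
    d=Q.inv().apply(np.array(target)-s["tcp_pos"])
    print("total slide",(d/.15).round(3),"mm",(d*1e3).round(1))
    if yaw is not None:
        v=(Q.inv()*Ro.from_euler('xyz',[180,0,yaw],degrees=True)).as_rotvec()/.08
        print("total turn",v.round(3))
E
python3 - <<'E'
from h import *
d=pickle.load(open("c0.pkl","rb"));S=d["side"]
a,b=onz(S,327.4,263,.038),onz(S,328.75,267.2,.038);print(a,b,np.degrees(np.arctan2(*(b-a)[1::-1])))
go([.52,.203,.40],-79)
E
```

```text
[0.52054678 0.19896345 0.038     ] [0.51480714 0.21368311 0.038     ] 111.30233533511853
t 1.1 tcp [ 0.2781 -0.6148  0.4309] rot [ 1.7996e+02  3.0000e-02 -1.1884e+02] F [-0.5 -0.2 -0.4] w 0.0873 g 0.0 j6 20.3
total slide [-5.554  1.217  0.21 ] mm [-833.   182.6   31.4]
total turn [ 7.000e-03  1.000e-02 -8.691e+00]
```

Emit:
{"fn": "play_rows", "kwargs": {"rows": [{"slide":[-0.347,0.076,0],"delta_rot":[0,0,0],"fingers":1},{"slide":[-0.347,0.076,0],"delta_rot":[0,0,0],"fingers":1},{"slide":[-0.347,0.076,0],"delta_rot":[0,0,0],"fingers":1},{"slide":[-0.347,0.076,0],"delta_rot":[0,0,0],"fingers":1},{"slide":[-0.347,0.076,0],"delta_rot":[0,0,0],"fingers":1},{"slide":[-0.347,0.076,0],"delta_rot":[0,0,0],"fingers":1},{"slide":[-0.347,0.076,0],"delta_rot":[0,0,0],"fingers":1},{"slide":[-0.347,0.076,0],"delta_rot":[0,0,0],"fingers":1}]}}

```text
time_s: 2.1
tcp_pos: [0.4001, -0.2049, 0.4304]
eef_rot: [180.0, 0.0, -119.0]
contact_force: [1.4, -0.1, 0.5]
gripper_width: 0.0874
gripper_force: 0.0
```

Emit:
{"fn": "play_rows", "kwargs": {"rows": [{"slide":[-0.347,0.076,0],"delta_rot":[0,0,0],"fingers":1},{"slide":[-0.347,0.076,0],"delta_rot":[0,0,0],"fingers":1},{"slide":[-0.347,0.076,0],"delta_rot":[0,0,0],"fingers":1},{"slide":[-0.347,0.076,0],"delta_rot":[0,0,0],"fingers":1},{"slide":[-0.347,0.076,0],"delta_rot":[0,0,0],"fingers":1},{"slide":[-0.347,0.076,0],"delta_rot":[0,0,0],"fingers":1},{"slide":[-0.347,0.076,0],"delta_rot":[0,0,0],"fingers":1},{"slide":[-0.347,0.076,0],"delta_rot":[0,0,0],"fingers":1}]}}

```text
time_s: 3.1
tcp_pos: [0.5223, 0.2036, 0.4303]
eef_rot: [180.0, -0.0, -119.0]
contact_force: [-0.2, -0.4, 0.3]
gripper_width: 0.0877
gripper_force: 0.0
```

Emit:
{"fn": "play_rows", "kwargs": {"rows": [{"slide":[0,0,0.25],"delta_rot":[0,0,-1],"fingers":1},{"slide":[0,0,0.25],"delta_rot":[0,0,-1],"fingers":1},{"slide":[0,0,0.25],"delta_rot":[0,0,-1],"fingers":1},{"slide":[0,0,0.25],"delta_rot":[0,0,-1],"fingers":1},{"slide":[0,0,0.25],"delta_rot":[0,0,-1],"fingers":1},{"slide":[0,0,0.25],"delta_rot":[0,0,-1],"fingers":1},{"slide":[0,0,0.25],"delta_rot":[0,0,-1],"fingers":1},{"slide":[0,0,0.25],"delta_rot":[0,0,-1],"fingers":1}]}}

```text
time_s: 4.1
tcp_pos: [0.522, 0.2016, 0.1292]
eef_rot: [180.0, -0.0, -82.2]
contact_force: [0.0, -0.0, 0.1]
gripper_width: 0.0875
gripper_force: 0.0
```

Run:
```python
from h import *
go([.5203,.203,.0125],-75)
```

```text
t 4.1 tcp [0.522  0.2016 0.1292] rot [ 1.7998e+02 -1.0000e-02 -8.2180e+01] F [ 0.  -0.   0.1] w 0.0875 g 0.0 j6 -33.3
total slide [-0.011  0.01   0.778] mm [ -1.6   1.5 116.7]
total turn [ 4.000e-03 -1.000e-03 -1.565e+00]
```

Emit:
{"fn": "play_rows", "kwargs": {"rows": [{"slide":[-0.005,0.005,0.12],"delta_rot":[0,0,-0.8],"fingers":1},{"slide":[-0.006,0.005,0.13],"delta_rot":[0,0,-0.77],"fingers":1},{"slide":[0,0,0.16],"delta_rot":[0,0,0],"fingers":1},{"slide":[0,0,0.16],"delta_rot":[0,0,0],"fingers":1},{"slide":[0,0,0.13],"delta_rot":[0,0,0],"fingers":1},{"slide":[0,0,0.078],"delta_rot":[0,0,0],"fingers":1},{"slide":[0,0,0],"delta_rot":[0,0,0],"fingers":1}]}}

```text
time_s: 4.97
tcp_pos: [0.52, 0.2028, 0.0131]
eef_rot: [179.9, -0.0, -75.1]
contact_force: [-0.2, -0.3, 0.4]
gripper_width: 0.0873
gripper_force: 0.0
```

Run:
```python
from h import *
from plant import r
go([.5203,.203,.0125],-75)
d=pickle.load(open("c0.pkl","rb"))
a=[]
for n,u,v in(("top",264,215),("side",328,265)):
    c=r.capture(n);a.append(cv2.resize(c["image"][v-25:v+25,u-25:u+25],(400,400),interpolation=cv2.INTER_CUBIC))
cv2.imwrite("pics/g0.png",np.hstack(a))
```

```text
t 4.97 tcp [0.52   0.2028 0.0131] rot [ 1.799e+02 -5.000e-02 -7.513e+01] F [-0.2 -0.3  0.4] w 0.0873 g 0.0 j6 -26.5
total slide [-0.001 -0.002  0.004] mm [-0.1 -0.3  0.6]
total turn [ 0.022 -0.01  -0.028]
```

View pics/g0.png

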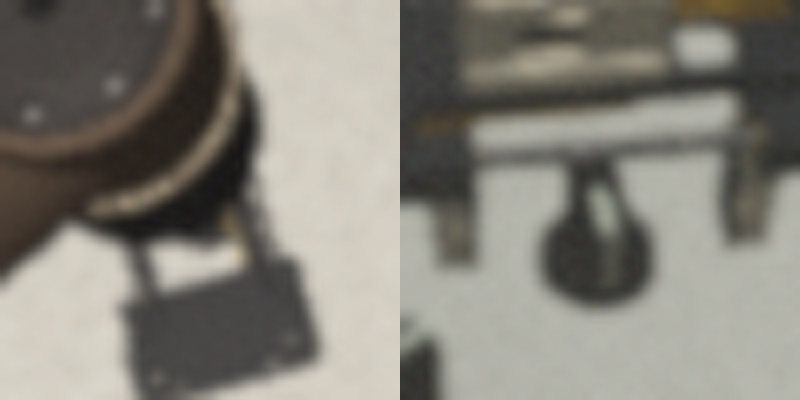

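The side crop shows the knob midway between the two open fingers (knob at (600,245), fingers at (455,240) and (750,220)). The pads sit on either side of the bar. I'll close the fingers.

Emit:
{"fn": "play_rows", "kwargs": {"rows": [{"slide":[0,0,0],"delta_rot":[0,0,0],"fingers":-1},{"slide":[0,0,0],"delta_rot":[0,0,0],"fingers":-1},{"slide":[0,0,0],"delta_rot":[0,0,0],"fingers":-1},{"slide":[0,0,0],"delta_rot":[0,0,0],"fingers":-1},{"slide":[0,0,0],"delta_rot":[0,0,0],"fingers":-1},{"slide":[0,0,0],"delta_rot":[0,0,0],"fingers":-1},{"slide":[0,0,0],"delta_rot":[0,0,0],"fingers":-1},{"slide":[0,0,0],"delta_rot":[0,0,0],"fingers":-1}], "squeeze": 45}}

```text
time_s: 6.08
tcp_pos: [0.5205, 0.2032, 0.0138]
eef_rot: [180.0, -0.0, -75.1]
contact_force: [-0.2, -0.3, -0.3]
gripper_width: 0.0195
gripper_force: 45.0
```

Emit:
{"fn": "play_rows", "kwargs": {"rows": [{"slide":[0,0,-0.05],"delta_rot":[0,0,0],"fingers":-1},{"slide":[0,0,-0.15],"delta_rot":[0,0,0],"fingers":-1},{"slide":[0,0,-0.2],"delta_rot":[0,0,1],"fingers":-1},{"slide":[0,0,-0.2],"delta_rot":[0,0,1],"fingers":-1},{"slide":[0,0,-0.2],"delta_rot":[0,0,1],"fingers":-1},{"slide":[0,0,-0.2],"delta_rot":[0,0,1],"fingers":-1},{"slide":[0,0,-0.2],"delta_rot":[0,0,1],"fingers":-1},{"slide":[0,0,-0.1],"delta_rot":[0,0,1],"fingers":-1}]}}

```text
time_s: 7.08
tcp_pos: [0.5209, 0.2035, 0.2113]
eef_rot: [-179.9, 0.1, -102.8]
contact_force: [0.1, -0.0, -0.8]
gripper_width: 0.0197
gripper_force: 45.0
```

Emit:
{"fn": "play_rows", "kwargs": {"rows": [{"slide":[0,0,0],"delta_rot":[0,0,1],"fingers":-1},{"slide":[0,0,0],"delta_rot":[0,0,1],"fingers":-1},{"slide":[0,0,0],"delta_rot":[0,0,1],"fingers":-1},{"slide":[0,0,0],"delta_rot":[0,0,1],"fingers":-1},{"slide":[0,0,0],"delta_rot":[0,0,1],"fingers":-1},{"slide":[0,0,0],"delta_rot":[0,0,1],"fingers":-1},{"slide":[0,0,0],"delta_rot":[0,0,1],"fingers":-1},{"slide":[0,0,0],"delta_rot":[0,0,1],"fingers":-1}]}}

```text
time_s: 8.07
tcp_pos: [0.5203, 0.2031, 0.2093]
eef_rot: [180.0, 0.0, -139.5]
contact_force: [-0.1, 0.1, -1.3]
gripper_width: 0.0197
gripper_force: 45.0
```

Emit:
{"fn": "play_rows", "kwargs": {"rows": [{"slide":[0,0,0],"delta_rot":[0,0,1],"fingers":-1},{"slide":[0,0,0],"delta_rot":[0,0,1],"fingers":-1},{"slide":[0,0,0],"delta_rot":[0,0,1],"fingers":-1},{"slide":[0,0,0],"delta_rot":[0,0,1],"fingers":-1},{"slide":[0,0,0],"delta_rot":[0,0,1],"fingers":-1},{"slide":[0,0,0],"delta_rot":[0,0,1],"fingers":-1},{"slide":[0,0,0],"delta_rot":[0,0,1],"fingers":-1},{"slide":[0,0,0],"delta_rot":[0,0,1],"fingers":-1}]}}

```text
time_s: 9.07
tcp_pos: [0.5203, 0.2031, 0.2094]
eef_rot: [180.0, 0.0, -176.1]
contact_force: [0.3, 0.9, -0.6]
gripper_width: 0.0198
gripper_force: 45.0
```

Run:
```python
from h import *
go([.512,-.078,.15],-179.5)
```

```text
t 9.07 tcp [0.5203 0.2031 0.2094] rot [ 1.7999e+02  1.0000e-02 -1.7612e+02] F [ 0.3  0.9 -0.6] w 0.0198 g 45.0 j6 -127.5
total slide [ 0.182 -1.866  0.395] mm [  27.4 -279.9   59.3]
total turn [0.003 0.002 0.738]
```

Emit:
{"fn": "play_rows", "kwargs": {"rows": [{"slide":[0,0,0],"delta_rot":[0,0,0.74],"fingers":-1},{"slide":[0.014,-0.375,0],"delta_rot":[0,0,0],"fingers":-1},{"slide":[0.014,-0.375,0],"delta_rot":[0,0,0],"fingers":-1},{"slide":[0.014,-0.375,0.1],"delta_rot":[0,0,0],"fingers":-1},{"slide":[0.014,-0.375,0.1],"delta_rot":[0,0,0],"fingers":-1},{"slide":[0.014,-0.375,0.1],"delta_rot":[0,0,0],"fingers":-1},{"slide":[0,0,0],"delta_rot":[0,0,0],"fingers":-1},{"slide":[0,0,0],"delta_rot":[0,0,0],"fingers":-1}]}}

```text
time_s: 10.07
tcp_pos: [0.5132, -0.0784, 0.1643]
eef_rot: [180.0, 0.0, -179.4]
contact_force: [-0.4, 0.4, -0.1]
gripper_width: 0.02
gripper_force: 45.0
```

Run:
```python
from h import *
from plant import r
go([.512,-.078,.125],-179.5)
a=[];d={}
for n,u,v in(("top",343,212),("side",345,180)):
    c=d[n]=r.capture(n);a.append(cv2.resize(c["image"][v-25:v+25,u-25:u+25],(400,400),interpolation=cv2.INTER_CUBIC))
cv2.imwrite("pics/h0.png",np.hstack(a));pickle.dump(d,open("c1.pkl","wb"))
print("expect in side: skirt",proj(d["side"],np.array([.512,-.078,.16-.0135])),"spindle",proj(d["side"],np.array([.512,-.078,.107])))
```

```text
t 10.07 tcp [ 0.5132 -0.0784  0.1643] rot [ 1.7999e+02  3.0000e-02 -1.7943e+02] F [-0.4  0.4 -0.1] w 0.02 g 45.0 j6 -102.4
total slide [0.008 0.003 0.262] mm [ 1.3  0.4 39.3]
total turn [0.001 0.006 0.016]
expect in side: skirt [342.50203441 173.53300665] spindle [341.92355282 183.38993793]
```

View pics/h0.png

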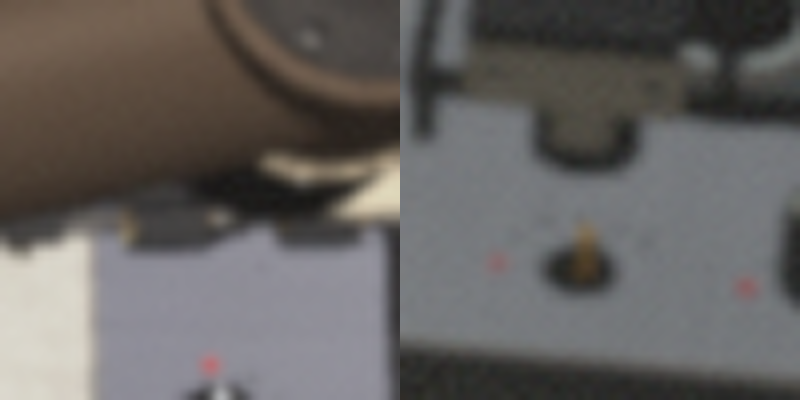

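The side crop shows the knob skirt centred above the spindle (skirt at about (586,150), brass tip at about (587,230)) with a clear gap between them. I'll refine the offset in x with masks.

Run:
```python
from h import *
from m0 import cen,brass
d=pickle.load(open("c1.pkl","rb"));S=d["side"];im=S["image"].astype(float)
for v in range(171,177):   # skirt edges per row, half-level
    row=im[v,330:358].max(1);m=row<85;i=np.where(m)[0]
    if len(i):
        a,b=i[0],i[-1];e=lambda p,q:p+(85-row[p])/(row[q]-row[p])*(q-p)
        print(v,330+(e(a,a-1)+e(b,b+1))/2,b-a)
for v in range(182,191):
    b,g,r=im[v,337:350].T;w=np.clip(r-b-8,0,None)
    print(v,(w*np.arange(337,350)).sum()/max(w.sum(),1),w.sum())
for z in(.085,.107,.151,.155,.159):print(z,proj(S,np.array([.5132,-.0784,z])))
print(proj(S,np.array([.5232,-.0784,.107]))-proj(S,np.array([.5132,-.0784,.107])))
```

```text
dot [342.67 203.34] 0.085 [ 0.5457 -0.0769  0.085 ]
dotf [343.85 232.18] 0.085 [ 0.4457 -0.0779  0.085 ]
sp [343.35 212.54] 0.107 [ 0.5103 -0.0763  0.107 ]
sp [343.35 212.54] 0.1 [ 0.5113 -0.0769  0.1   ]
seal [343.14 212.75] 0.085 [ 0.5128 -0.0776  0.085 ]
seal [343.14 212.75] 0.089 [ 0.5122 -0.0772  0.089 ]
hob yaw 0.5683472740716108 dist 0.10000861002515823 sp from dot [ 0.5127 -0.0773  0.085 ]
side dots [331.675 187.4  ] [362.87654321 190.48148148]
[ 0.5443 -0.0796  0.085 ] [ 0.4438 -0.08    0.085 ] 0.23503768166578268 0.10051505238206752 [ 0.5113 -0.0797  0.085 ]
[[213 212 212 208 198 181 155 139 129 130 156 177 193 210 216 217 215]
 [213 211 210 194 156 119  91  79  70  69  87 107 142 192 215 218 217]
 [214 212 204 168 112  73  58  57  51  47  51  57 100 168 204 215 216]
 [214 203 181 131  84  78  90  82  63  55  55  54  72 129 181 211 215]
 [208 176 135 101 103 134 148 124  85  64  59  56  56  90 154 202 214]
 [205 167 134 132 146 174 175 140  92  64  56  53  43  70 136 197 215]
 [208 179 159 162 148 140 124  96  68  51  43  39  40  67 132 194 216]
 [215 197 159 123  97  83  6
[... 3719 characters left out ...]
 175 175 174 174 174
  174 173 174 174 174 174]
 [171 171 172 171 172 174 174 174 173 173 174 175 175 173 173 174 174 174
  175 173 173 174 173 173]]
171 342.9159482758621 12
172 342.84791666666666 12
173 342.88316993464053 12
174 342.8478260869565 11
175 343.0729166666667 10
176 343.1666666666667 5
182 0.0 0.0
183 342.7142857142857 35.0
184 342.8787878787879 66.0
185 342.8 65.0
186 342.8225806451613 62.0
187 342.6849315068493 73.0
188 342.6164383561644 73.0
189 342.51063829787233 47.0
190 342.0 3.0
0.085 [341.25201777 188.60992951]
0.107 [341.56146148 183.27423056]
0.151 [342.19953199 172.27206088]
0.155 [342.25884847 171.24927413]
0.159 [342.31838866 170.22263018]
[-3.12601575 -0.31330643]
```

Emit:
{"fn": "play_rows", "kwargs": {"rows": [{"slide":[0,0,0.1],"delta_rot":[0,0,0],"fingers":-1},{"slide":[0,0.003,0.1],"delta_rot":[0,0,0],"fingers":-1},{"slide":[0,0,0.06],"delta_rot":[0,0,0],"fingers":-1},{"slide":[0,0,0.02],"delta_rot":[0,0,0],"fingers":-1},{"slide":[0,0,0.02],"delta_rot":[0,0,0],"fingers":-1},{"slide":[0,0,0.02],"delta_rot":[0,0,0],"fingers":-1},{"slide":[0,0,0.01],"delta_rot":[0,0,0],"fingers":-1},{"slide":[0,0,0],"delta_rot":[0,0,0],"fingers":-1}], "squeeze": 50}}

```text
time_s: 11.18
tcp_pos: [0.5132, -0.0777, 0.1144]
eef_rot: [-180.0, 0.0, -179.4]
contact_force: [0.0, 0.3, -0.1]
gripper_width: 0.0199
gripper_force: 50.0
```

Emit:
{"fn": "play_rows", "kwargs": {"rows": [{"slide":[0,0,0.02],"delta_rot":[0,0,0],"fingers":-1},{"slide":[0,0,0.02],"delta_rot":[0,0,0],"fingers":-1},{"slide":[0,0,0.01],"delta_rot":[0,0,0],"fingers":-1},{"slide":[0,0,0],"delta_rot":[0,0,0],"fingers":-1}]}}

```text
time_s: 11.68
tcp_pos: [0.513, -0.0778, 0.1066]
eef_rot: [-180.0, -0.0, -179.4]
contact_force: [0.6, -3.1, -2.0]
gripper_width: 0.0197
gripper_force: 50.0
```

Emit:
{"fn": "play_rows", "kwargs": {"rows": [{"slide":[0,-0.003,0.007],"delta_rot":[0,0,0],"fingers":-1},{"slide":[0,0,0.007],"delta_rot":[0,0,0],"fingers":-1},{"slide":[0,0,0],"delta_rot":[0,0,0],"fingers":-1}]}}

```text
time_s: 12.05
tcp_pos: [0.5133, -0.078, 0.1051]
eef_rot: [180.0, 0.0, -179.3]
contact_force: [-1.8, -0.8, 5.0]
gripper_width: 0.0194
gripper_force: 50.0
```

Emit:
{"fn": "play_rows", "kwargs": {"rows": [{"slide":[0,0,0.01],"delta_rot":[0,0,0],"fingers":-1},{"slide":[0,0,0.01],"delta_rot":[0,0,0],"fingers":-1},{"slide":[0,0,0.01],"delta_rot":[0,0,0],"fingers":-1},{"slide":[0,0,0],"delta_rot":[0,0,0],"fingers":-1}]}}

```text
time_s: 12.55
tcp_pos: [0.5133, -0.078, 0.1009]
eef_rot: [-180.0, 0.0, -179.3]
contact_force: [-3.4, -0.4, 10.0]
gripper_width: 0.0198
gripper_force: 50.0
```

Emit:
{"fn": "play_rows", "kwargs": {"rows": [{"slide":[0,0,0.007],"delta_rot":[0,0,0],"fingers":-1},{"slide":[0,0,0],"delta_rot":[0,0,0],"fingers":-1},{"slide":[0,0,0],"delta_rot":[0,0,0],"fingers":-1}]}}

```text
time_s: 12.92
tcp_pos: [0.5134, -0.0781, 0.1005]
eef_rot: [-180.0, 0.1, -179.3]
contact_force: [-6.0, 0.1, 12.3]
gripper_width: 0.0201
gripper_force: 50.0
```

Emit:
{"fn": "play_rows", "kwargs": {"rows": [{"slide":[0.005,0,0.007],"delta_rot":[0,0,0],"fingers":-1},{"slide":[0,0,0],"delta_rot":[0,0,0],"fingers":-1},{"slide":[0,0,0],"delta_rot":[0,0,0],"fingers":-1}]}}

```text
time_s: 13.3
tcp_pos: [0.5134, -0.0781, 0.1003]
eef_rot: [-180.0, 0.2, -179.3]
contact_force: [-4.7, 1.6, 18.7]
gripper_width: 0.0197
gripper_force: 50.0
```

Run:
```python
from h import *
from plant import r
go([.513,-.078,.1],-179.5)
a=[]
for n,u,v in(("side",350,180),("side",320,185)):
    c=r.capture(n);w=30 if u==350 else 100;a.append(cv2.resize(c["image"][v-w:v+w,u-w:u+w],(400,400),interpolation=cv2.INTER_CUBIC))
cv2.imwrite("pics/p0.png",np.hstack(a))
```

```text
t 13.3 tcp [ 0.5134 -0.0781  0.1003] rot [-1.7999e+02  1.5000e-01 -1.7930e+02] F [-4.7  1.6 18.7] w 0.0197 g 50.0 j6 -102.4
total slide [0.003 0.    0.002] mm [0.4 0.1 0.3]
total turn [-0.003  0.033  0.043]
```

View pics/p0.png

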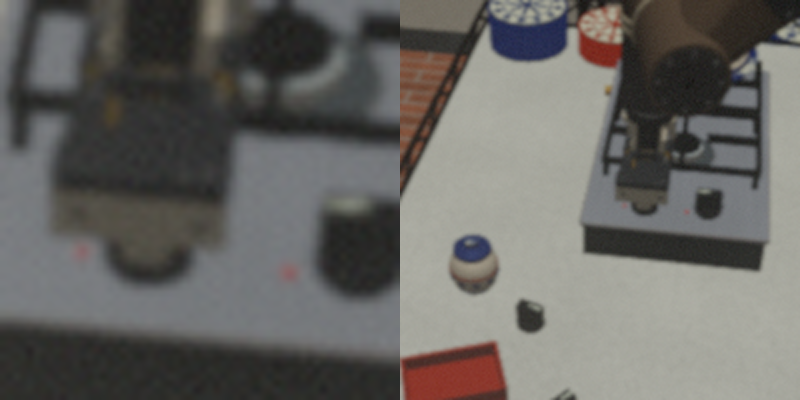

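The crop shows the knob skirt at about (150,260) down at the steel between the red dots. The fitted knob is untouched at about (355,245). The stop is reached: 18.7 N at TCP z 0.1003, against 0.1004 expected. Handing in.

```bash
python3 -c "
from plant import r
print(r.close_job())"
```

```text
the job is handed in; nothing more can be done
None
```

The knob is home on the spindle with its flat matched, and the gripper is still holding it pressed in at the tap's stop (18.7 N at the wrist); the job was handed in at about 13.4 s. In the last picture the fitted knob looks unpressed. The arm hid the tagine there, but it passed over it with about 100 mm to spare.

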